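# Load the short feed bottle through the one-way gate of the counter lane

## Robot

A 6-joint arm with a two-finger parallel gripper is mounted at the origin on a cart in front of the work surface, level with it; the furniture and walls round the work are solid. World frame = base frame: x ahead of the robot, y to its left, z up, the work surface at z = 0. Lengths are in m, angles in rad, forces in N, time in s.
With the tool pointing down it reaches from about 0.35 to 0.975 m from the base axis. Payload 4.9 kg.
Tool frame: the origin (TCP) lies midway between the tips of the shut fingers; the grasp point (between the pads) lies 19 mm behind it; z points along the fingers, y is the line along which they close (so a half turn about z gives the same grasp; the last joint's range is limited). The gripper opens to 85 mm and grips with 20 to 120 N. Pads are 22 mm wide; open, the fingers measure 114 mm over their backs; the gripper's body (76 mm by 85 mm) begins 54 mm behind the grasp point. The pads swing forward as they close: fully open they stand 13 mm farther back than shut.
Start: joints at [-0.119, 0.053, 1.613, -0, 1.476, -0.119], TCP at [0.625, 0, 0.231] pointing down, gripper open.
Joint ranges: [-3.01, 3.01], [-1.01, 2.22], [0.06, 2.58], [-1.02, 4.17], [0.09, 2.62], [-3.14, 3.14]. Speed limits (rad/s): [2.57, 2.57, 3.14, 3.14, 3.14, 3.14].

## Interface

Orientations are given as a rotation vector (axis times angle).
In Python, from station import ctrl gives the robot as it stands. The module is installed in compiled form; this text tells all that it offers.
- The arm moves only by the shell command python3 -m handwheel 'ROWS' [OPENING] [FORCE]. ROWS is JSON, a list of rows, each a list of 2 entries, a list of its own where there are three numbers: the shift along the tool's x, y, z in cm, then the turn, a rotation vector about the tool's x, y, z in rad. In form: [[[tx, ty, tz], [ax, ay, az]], ...]. A call has 1 to 5 rows; each row is the pose to reach, as a shift and turn from the pose commanded when the call began, along the tool's axes at that moment; what a row does not reach only later rows make up. A row lasts 1/8 s, in which the tool goes at most 62.5 mm and 10.7 degrees, less where a joint would pass 70% of its speed; a pose out of reach is approached as far as the arm can. A call with a gripper value outside its range is refused whole. OPENING is the gripper's target within -1 to 1 (shut at 1, half-way at 0, fully open at -1), set as the call begins (- or left out, the last holds). The fingers move at their own pace and stop on an object; FORCE is the grip in N (left out, the last holds). Time passes only in rows, so rows that repeat a pose let the fingers close. It gives the time, the measured TCP pose, the force, the opening and the grip force at its end, in the units of the state.
- ctrl.get_obs(): the state, without advancing time (a new reading comes with each control period).
- ctrl.get_image(name): name is "scene" or "side" or "wrist"; returns the picture (384x512x3 uint8, blue, green, red); there is no depth.
- ctrl.calibration(name): a dict with "fx", "fy", "cx", "cy" (pixels), "R" (3x3) and "t" (3): a world point X has camera coordinates R X + t. Camera axes: x right, y down, z forward; pixel columns grow to the right and rows downward; lengths in m; the calibration is good to about 2 mm. The wrist camera is an equidistant fisheye: a pixel r from the principal point sees the ray r / f radians off the axis. A picture is of the moment at which its call begins: read the wrist's pose just before it. calibration takes no time and is no camera call; for the wrist camera it gives the pose at the moment of the call.
- ctrl.finish_job(): hands the job in; it is judged then, once.
Trained networks look in the newest picture that a camera, given by its name, has taken for a name from the list of things; names that differ only in an ending like _2 or _b are one class to them, and where a whole thing is asked for, a point or a joint stands for the part that bears it (a point fixed in the world has none). Each returns a list of dicts, best first, with "score" (0 to 1); they miss things now and then, are a little off and sometimes report something else, mostly with a low value. They report only what shows in the picture. A call takes as long as a camera call. They do not tell look-alikes from the thing itself.
- ctrl.look_for(camera, query): "position" ([column, row] in pixels, amid what is visible of it).
- ctrl.landmark_of(camera, query): "position" ([column, row] in pixels: a listed point, or the origin of a listed thing).
The state is a dict: "t": time; "q": joint angles; "dq": joint speeds; "effort": joint torques, N m; "tool_pos": TCP position; "tool_rot": TCP orientation; "contact_force": force on the tool from outside, world axes, zero at the start; "wrist_torque": the same for the moment, N m; "opening": finger opening in m; "grip_force": force on a finger pad.
Only numpy, scipy, OpenCV 4.12 (cv2) and the standard library are available. Lean on these libraries where they do the work, as an engineer would, in place of code of your own. Each camera call takes 0.05 s, during which the arm holds its last target. There are 200 camera calls.

## Task

Take the shortest of the three plant-feed bottles, stand it in the open, flared end of the low bottle lane, and push it along the lane past the sprung gate until the gate snaps shut behind it. Leave it standing upright between the gate and the end wall, let go, and leave the other two bottles alone.

Things in the scene. Friction and masses are not known exactly. Their poses are not given: they have to be found in the camera images.
- short_bottle_center (a point): centre, 62.5 mm up, of the shortest of three round plant-feed bottles: 47 mm diameter, 125 mm tall, about 160 g, loose, sides straight up to about 90 mm, then a shoulder and narrow cap. Grip it across the sides 75 to 88 mm above its foot (12 to 25 mm above this point) so the cap clears the gripper's body. z axis up the bottle.
- middle_bottle_center (a point): centre (68.5 mm up) of a bottle of 51 mm diameter, 137 mm tall; a bystander, loose. z axis up the bottle.
- tall_bottle_center (a point): centre (74.5 mm up) of a bottle of 47 mm diameter, 149 mm tall; a bystander, loose. z axis up the bottle.
- lane: straight open-topped lane fixed to the counter, origin on the counter under its middle, +x the loading direction, z up. Flared open mouth x=-126 mm, end wall inner face x=+115 mm. Floor 4 mm, wall tops 44 mm above the counter; walls 6 mm thick, 70 mm apart inside from x=-84 mm on, wider towards the mouth. A dark steel flap (the gate) slants across it; see gate
- lane_entry (a point): point on the lane's floor (4 mm above the counter), middle line, lane x = -75 mm, in front of the gate: a good place to stand the bottle first. Axes as the lane.
- lane_pocket (a point): point on the lane's floor (4 mm above the counter) on its middle line at x = +65 mm, the middle of the pocket behind the gate, where the pushed bottle should end. Axes as the lane.
- gate (a joint): sprung gate, hinged upright in the +y wall at lane x=-12 mm; 0 = shut, tip at x=+11, y=-2 mm, top 33 mm above counter; 1.047 rad = folded into the wall. The bottle moving in +x meets it with its axis at x=-20 mm, folds it with about 2 to 4 N; it snaps back and bars return once the axis is past x=+45 mm (+91 mm at the end wall). It cannot swing towards the mouth.
Things that resemble listed ones, but are neither listed nor needed, are in the scene too. What is shaped like the part that bears short_bottle_center but orange or purple is not meant.

How it is judged:
On the way, in this order (a step that is already met when the one before it is completed fails the run):
1. the short bottle stands in the lane's mouth, in front of the shut gate (x of short_bottle_center in the frame of lane between -0.13 and -0.015 m and y of short_bottle_center in the frame of lane between -0.03 and 0.03 m and height (world z) of short_bottle_center below 0.079 m and angle between short_bottle_center's own z axis and vertical below 0.25 rad and value of joint gate below 0.15 rad), for 0.1 s.
2. the bottle, low in the lane, folds the gate aside as it goes past (value of joint gate above 0.4 rad and x of short_bottle_center in the frame of lane between -0.015 and 0.04 m and height (world z) of short_bottle_center below 0.079 m), for 0.05 s.
At the end, for the whole second after the job is handed in: The short bottle stands upright (within 6 degrees) on the lane's floor between the gate and the end wall (its axis 30 to 100 mm along from the lane's middle and within 20 mm of the middle line), and the gate is shut behind it (below 0.15 rad) (x of short_bottle_center in the frame of lane between 0.03 and 0.1 m and y of short_bottle_center in the frame of lane between -0.02 and 0.02 m and height (world z) of short_bottle_center below 0.072 m and angle between short_bottle_center's own z axis and vertical below 0.1 rad and value of joint gate below 0.15 rad); the robot touches nothing.
It fails at once if another bottle is shifted by more than 30 mm or tipped (distance of any of middle_bottle_center, tall_bottle_center from where it was at the start of the episode above 0.03 m or angle between any of middle_bottle_center, tall_bottle_center's own z axis and vertical above 0.4 rad).
It also fails if it takes over 51 s, if anything falls off the work surface, if the arm or the gripper's body presses on something with over 40 N, if the wrist force passes 120 N, or if a joint passes its speed limit or range.

## Working session

There is one attempt and no reset: what is moved stays moved. The work goes in short steps, Python scripts to look and compute and a shell command to move; the robot and the scene stay as the last step left them, time stands still between calls to the robot, and variables do not carry over. Pictures are saved under pics/ and viewed, at most 10 in all, crops included, and the job is handed in when it is done.

```bash
mkdir -p pics
cat > h.py <<'E'
import numpy as np, cv2
from station import ctrl
def ray(c,px):
    K=ctrl.calibration(c);R=np.array(K['R']);t=np.array(K['t'])
    a=np.array([(px[0]-K['cx'])/K['fx'],(px[1]-K['cy'])/K['fy']])
    if c=='wrist':
        r=np.hypot(*a);d=np.array([*(a/max(r,1e-9)*np.sin(r)),np.cos(r)])
    else: d=np.array([*a,1.])
    return -R.T@t, R.T@d/np.linalg.norm(d)
def onz(c,px,z):
    o,d=ray(c,px);return o+d*(z-o[2])/d[2]
def proj(c,X):
    K=ctrl.calibration(c);x=np.array(K['R'])@np.array(X)+np.array(K['t'])
    if c=='wrist':
        r=np.hypot(x[0],x[1]);th=np.arctan2(r,x[2]);return np.array([K['cx']+K['fx']*th*x[0]/r,K['cy']+K['fy']*th*x[1]/r])
    return np.array([K['cx']+K['fx']*x[0]/x[2],K['cy']+K['fy']*x[1]/x[2]])
E
python3 - <<'E'
from h import *
ims={c:ctrl.get_image(c) for c in('scene','side','wrist')}
for c in ims: cv2.imwrite(f'pics/{c}0.png',ims[c])
Z=dict(short_bottle_center=.0625,middle_bottle_center=.0685,tall_bottle_center=.0745,lane=0,lane_entry=.004,lane_pocket=.004,gate=.02)
np.set_printoptions(precision=3,suppress=True)
for c in ims:
  for q in Z:
    for r in ctrl.landmark_of(c,q)[:4]:
      print(c,q,round(r['score'],2),np.round(r['position']),onz(c,r['position'],Z[q]))
cv2.imwrite('pics/a.png',cv2.resize(np.hstack([ims['scene'],ims['side']]),(800,300)))
print(ctrl.get_obs()['t'],ctrl.get_obs()['tool_rot'])
E
```

```text
scene short_bottle_center 0.73 [320. 257.] [ 0.426 -0.332  0.062]
scene short_bottle_center 0.72 [276. 243.] [ 0.406 -0.23   0.062]
scene short_bottle_center 0.71 [282. 222.] [ 0.477 -0.198  0.062]
scene short_bottle_center 0.63 [321. 228.] [ 0.517 -0.284  0.062]
scene middle_bottle_center 0.81 [292. 181.] [ 0.644 -0.117  0.069]
scene tall_bottle_center 0.94 [248. 206.] [ 0.467 -0.103  0.075]
scene lane 0.83 [209. 193.] [0.534 0.098 0.   ]
scene lane_entry 0.82 [183. 194.] [0.478 0.146 0.004]
scene lane_pocket 0.92 [229. 183.] [0.608 0.082 0.004]Traceback (most recent call last):
  File "<stdin>", line 8, in <module>
ValueError: it knows: lane, lane_entry, lane_pocket, middle_bottle_center, short_bottle_center, tall_bottle_center
```

View pics/scene0.png

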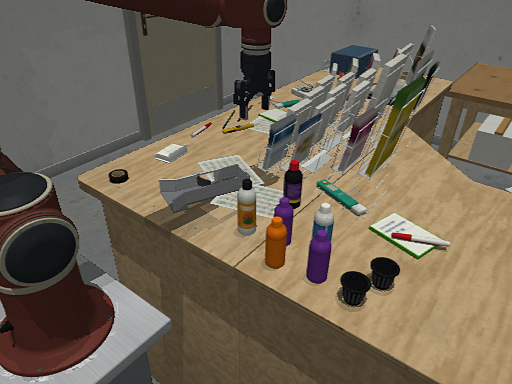

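View pics/side0.png

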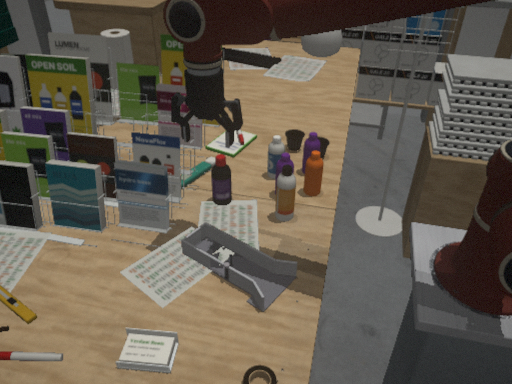

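The scene picture shows four bottles of the short shape: orange (276,243), purple (284,220), purple (319,257), and a white-capped one with a teal label (322,226). The white-and-teal one fits, because orange and purple are excluded. The dark red-capped bottle (292,186) is the middle one and the amber one (247,208) is the tall one. The lane is at (209,190). I'll confirm with the side view and a crop.

Run:
```python
from h import *
np.set_printoptions(precision=3,suppress=True)
Z=dict(short_bottle_center=.0625,middle_bottle_center=.0685,tall_bottle_center=.0745,lane=0,lane_entry=.004,lane_pocket=.004)
a=ctrl.get_image('scene');b=ctrl.get_image('side')
for q in Z:
    for r in ctrl.landmark_of('side',q)[:5]:
      print(q,round(r['score'],2),np.round(r['position'],1),onz('side',r['position'],Z[q]))
for q in ('lane','lane_entry','lane_pocket'):
    for c in('scene','side'):
      r=ctrl.look_for(c,q)
      print(c,q,[ (x['score'],x['position']) for x in r[:1]])
A=cv2.resize(a[165:305,150:400],(800,448),interpolation=3)
cv2.imwrite('pics/c1.png',A)
cv2.imwrite('pics/c2.png',cv2.resize(b[120:310,170:340],(537,600),interpolation=3))
print(ctrl.get_obs()['t'],ctrl.get_obs()['tool_rot'])
```

```text
short_bottle_center 0.87 [276.1 158. ] [ 0.521 -0.268  0.062]
short_bottle_center 0.78 [315.5 174.6] [ 0.404 -0.211  0.062]
short_bottle_center 0.66 [284.3 174.6] [ 0.484 -0.19   0.062]
short_bottle_center 0.59 [309.  151.6] [ 0.437 -0.326  0.062]
middle_bottle_center 0.87 [220.2 176.9] [ 0.641 -0.129  0.069]
tall_bottle_center 0.72 [284.2 193.4] [ 0.466 -0.09   0.075]
lane 0.58 [235.4 267.7] [0.534 0.112 0.   ]
lane_entry 0.79 [263.9 282.6] [0.463 0.143 0.004]
lane_pocket 0.93 [211.9 251.8] [0.599 0.08  0.004]
scene lane [(0.81, [197.6, 184.1])]
side lane [(0.74, [239.7, 263.2])]
scene lane_entry [(0.74, [198.5, 186.3])]
side lane_entry [(0.66, [242.9, 264.4])]
scene lane_pocket [(0.84, [200.0, 184.6])]
side lane_pocket [(0.68, [242.6, 261.8])]
1.15 [-2.221 -2.221  0.   ]
```

View pics/c1.png

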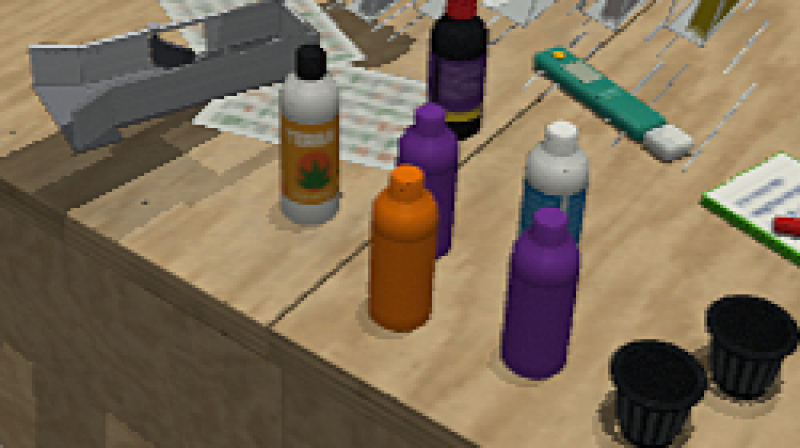

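View pics/c2.png

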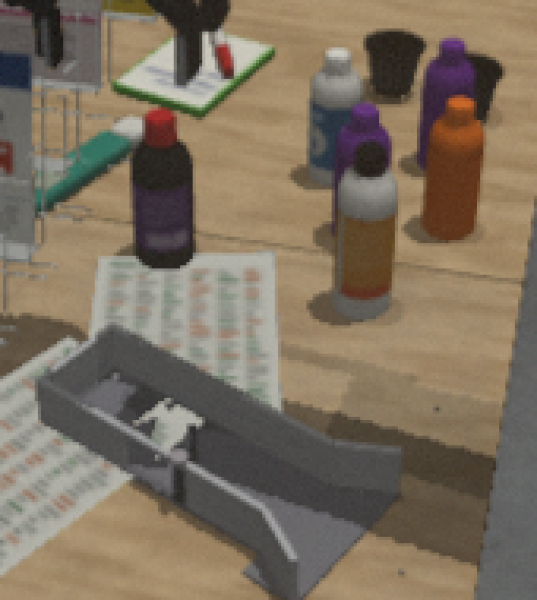

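The crops confirm it: the short bottle is the one with the white cap and blue label (scene cap (325,206), side cap (277,137)), at about (0.52,-0.27). The lane runs from about (0.47,0.145) to (0.604,0.081), a heading of -25°. I'll move over the bottle and look again from there.

```bash
python3 -m handwheel '[[[-6,-2.3,0],[0,0,0.1]],[[-12,-4.6,0],[0,0,0.2]],[[-18,-7,0],[0,0,0.26]],[[-23,-9,0],[0,0,0.26]],[[-27,-10.5,0],[0,0,0.26]]]' -1; python3 -m handwheel '[[[0,0,0],[0,0,0]],[[0,0,0],[0,0,0]]]'
python3 - <<'E'
from h import *
np.set_printoptions(precision=3,suppress=True)
print('cap tri',onz('scene',(325.3,205.6),.123),onz('side',(277,137),.123))
im=ctrl.get_image('wrist');cv2.imwrite('pics/w1.png',im)
for r in ctrl.landmark_of('wrist','short_bottle_center')[:5]:
  print(round(r['score'],2),np.round(r['position']),onz('wrist',r['position'],.0625))
print(ctrl.get_obs()['tool_pos'],proj('wrist',[.52,-.272,.125]))
E
```

```text
t: 1.78
tool_pos: [0.5188, -0.2722, 0.2315]
tool_rot: [2.492, 1.912, -0.0]
contact_force: [1.5, 0.4, -0.3]
opening: 0.0853
grip_force: 0.0
t: 2.02
tool_pos: [0.5201, -0.2697, 0.2313]
tool_rot: [-2.491, -1.914, -0.001]
contact_force: [-0.4, 0.9, 0.2]
opening: 0.0853
grip_force: 0.0
cap tri [ 0.524 -0.283  0.123] [ 0.523 -0.278  0.123]
0.91 [262. 180.] [ 0.527 -0.281  0.062]
0.85 [206. 111.] [ 0.489 -0.194  0.062]
0.75 [196. 238.] [ 0.435 -0.33   0.062]
0.58 [148. 156.] [ 0.412 -0.221  0.062]
[ 0.52  -0.269  0.231] [253.678 190.798]
```

View pics/w1.png

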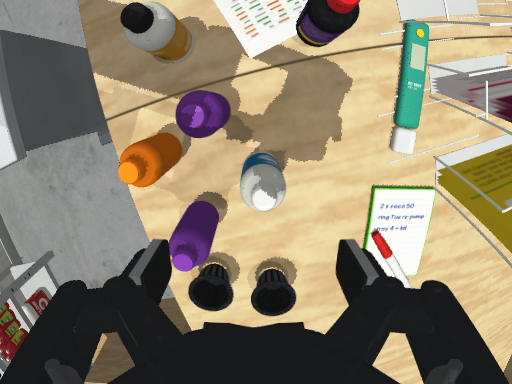

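The wrist view shows the target with its cap top at (264,199), between the open fingers' closing line and clear of its neighbours.

Run:
```python
from h import *
from scipy.spatial.transform import Rotation as Ro
np.set_printoptions(precision=4,suppress=True)
print(onz('wrist',(264,199),.125),onz('wrist',(262,180),.0625))
o=ctrl.get_obs();R=Ro.from_rotvec(o['tool_rot']).as_matrix()
for P in ([.526,-.281,.066],):print('shift cm',100*R.T@(np.array(P)-o['tool_pos']))
```

```text
[ 0.5269 -0.2817  0.125 ] [ 0.527  -0.2812  0.0625]
shift cm [-1.0242  0.8479 16.5282]
```

```bash
python3 -m handwheel '[[[-1,0.85,2],[0,0,0]],[[-1,0.85,6],[0,0,0]],[[-1,0.85,10],[0,0,0]],[[-1,0.85,14],[0,0,0]],[[-1,0.85,17],[0,0,0]]]' -1; python3 -m handwheel '[[[0,0,0],[0,0,0]],[[0,0,0],[0,0,0]]]'; python3 -m handwheel '[[[0,0,0],[0,0,0]],[[0,0,0],[0,0,0]],[[0,0,0],[0,0,0]],[[0,0,0],[0,0,0]],[[0,0,0],[0,0,0]]]' 1 40;  python3 -m handwheel '[[[0,0,0],[0,0,0]],[[0,0,0],[0,0,0]],[[0,0,0],[0,0,0]],[[0,0,0],[0,0,0]]]'
```

```text
t: 2.75
tool_pos: [0.5255, -0.28, 0.0593]
tool_rot: [-2.487, -1.916, 0.001]
contact_force: [0.2, -0.5, 0.0]
opening: 0.0855
grip_force: 0.0
t: 3.0
tool_pos: [0.5268, -0.2818, 0.0628]
tool_rot: [2.488, 1.915, 0.001]
contact_force: [0.4, 0.4, 0.4]
opening: 0.0852
grip_force: 0.0
t: 3.62
tool_pos: [0.5266, -0.2825, 0.063]
tool_rot: [2.489, 1.913, 0.001]
contact_force: [-0.6, 0.3, 6.6]
opening: 0.0459
grip_force: 41.6
t: 4.12
tool_pos: [0.5266, -0.2825, 0.063]
tool_rot: [2.489, 1.913, 0.001]
contact_force: [0.0, 0.0, 6.2]
opening: 0.0459
grip_force: 41.6
```

Gripped, with the opening at 45.9 mm. I'll lift high, move halfway, and look at the lane from the wrist.

```bash
python3 -m handwheel '[[[0,0,-3],[0,0,0]],[[0,0,-7],[0,0,0]],[[0,0,-11],[0,0,0]],[[0,0,-15],[0,0,0]],[[0,0,-18],[0,0,0]]]' ; python3 -m handwheel '[[[4,-1,0],[0,0,0]],[[9,-2.5,0],[0,0,0]],[[14,-4,0],[0,0,0]],[[19,-5.5,0],[0,0,0]],[[24,-7,0],[0,0,0]]]'; python3 -m handwheel '[[[0,0,0],[0,0,0]],[[0,0,0],[0,0,0]],[[0,0,0],[0,0,0]]]'
python3 - <<'E'
from h import *
np.set_printoptions(precision=4,suppress=True)
im=ctrl.get_image('wrist');cv2.imwrite('pics/w2.png',cv2.resize(im,(768,576),interpolation=3))
for q,z in dict(lane=0,lane_entry=.004,lane_pocket=.004).items():
 for r in ctrl.landmark_of('wrist',q)[:2]:
  print(q,round(r['score'],2),np.round(r['position']),onz('wrist',r['position'],z))
E
```

```text
t: 4.75
tool_pos: [0.5256, -0.2819, 0.2428]
tool_rot: [2.49, 1.914, 0.0]
contact_force: [-0.3, 0.5, -0.7]
opening: 0.0459
grip_force: 41.4
t: 5.38
tool_pos: [0.5189, -0.0303, 0.2405]
tool_rot: [-2.49, -1.914, 0.001]
contact_force: [0.1, 0.4, -1.4]
opening: 0.0459
grip_force: 41.4
t: 5.75
tool_pos: [0.5196, -0.033, 0.2409]
tool_rot: [-2.492, -1.912, 0.001]
contact_force: [-0.6, 0.3, -0.4]
opening: 0.0459
grip_force: 41.4
lane 0.84 [240.  49.] [ 0.5407  0.1088 -0.    ]
lane_entry 0.7 [183.  43.] [0.4729 0.1378 0.004 ]
lane_pocket 0.67 [227. 238.] [ 0.4546 -0.1333  0.004 ]
lane_pocket 0.63 [290.  58.] [0.5983 0.0814 0.004 ]
```

View pics/w2.png

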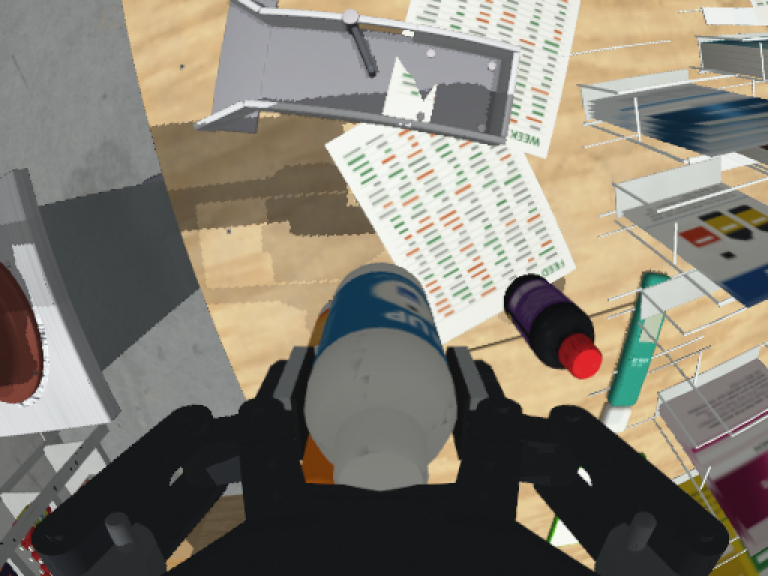

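The lane shows clearly: end-wall corners (505,141) and (518,47), wall kinks (247,102) and (275,12), gate tip (373,74), hinge (350,17). The bottle hangs upright in the grip. I'll fit the lane pose to these points.

Run:
```python
from h import *
from scipy.optimize import least_squares
from scipy.spatial.transform import Rotation as Ro
np.set_printoptions(precision=4,suppress=True)
L=[((505,141),(.121,-.041,.044)),((518,47),(.121,.041,.044)),((247,102),(-.084,-.037,.044)),((275,12),(-.084,.037,.044)),((373,74),(.011,-.002,.033)),((350,17),(-.012,.037,.044))]
W=np.array([onz('wrist',np.array(p)/1.5,l[2])[:2] for p,l in L]+[onz('wrist',p,z)[:2] for p,z in (((240,49),0),((183,43),.004),((290,58),.004))])
P=np.array([l[:2] for _,l in L]+[(0,0),(-.075,0),(.065,0)])
T=lambda v,P:P@np.array([[np.cos(v[2]),np.sin(v[2])],[-np.sin(v[2]),np.cos(v[2])]])+v[:2]
s=least_squares(lambda v:(T(v,P)-W).ravel(),[.54,.11,-.44],loss='soft_l1',f_scale=.003)
print(s.x,np.round(1000*(T(s.x,P)-W)))
v=s.x;o=ctrl.get_obs();R=Ro.from_rotvec(o['tool_rot']).as_matrix()
cur=o['tool_pos']
for x in (-.075,.065,.06):
  X=np.r_[T(v,np.array([[x,0]]))[0],cur[2]];print(x,X,100*R.T@(X-cur))
print('lane dir in tool',R.T@[np.cos(v[2]),np.sin(v[2]),0])
```

```text
[ 0.5407  0.1074 -0.4127] [[  1.  -4.]
 [  4.   1.]
 [ -2.   1.]
 [-12.   5.]
 [  0.   1.]
 [  0.  -1.]
 [  0.  -2.]
 [ -1.  -1.]
 [  2.  -0.]]
-0.075 [0.472  0.1375 0.2412] [15.216  -9.0051  0.0019]
0.065 [0.6003 0.0814 0.2412] [13.1057  4.8349 -0.0022]
0.06 [0.5957 0.0834 0.2412] [13.181   4.3406 -0.0021]
lane dir in tool [-0.1507  0.9886 -0.0003]
```

```bash
python3 -m handwheel '[[[4,-2.4,0],[0,0,0]],[[8,-4.8,0],[0,0,0]],[[12,-7.2,0],[0,0,0]],[[15.2,-9,0],[0,0,0]],[[15.2,-9,0],[0,0,0]]]'; python3 -m handwheel '[[[0,0,3],[0,0,0]],[[0,0,6.5],[0,0,0]],[[0,0,10],[0,0,0]],[[0,0,12],[0,0,0]],[[0,0,12],[0,0,0]]]'; python3 -m handwheel '[[[0,0,0],[0,0,0]],[[0,0,0],[0,0,0]]]'
python3 - <<'E'
from h import *
np.set_printoptions(precision=4,suppress=True)
b=ctrl.get_image('side');a=ctrl.get_image('wrist')
A=cv2.resize(b[150:330,150:330],(400,400),interpolation=3)
cv2.imwrite('pics/s3.png',np.hstack([A,cv2.resize(a,(400,300)) if 0 else cv2.resize(a[:, 64:448],(400,400))]))
E
```

```text
t: 6.58
tool_pos: [0.4713, 0.1395, 0.2414]
tool_rot: [-2.488, -1.918, -0.0]
contact_force: [0.1, 0.3, -2.6]
opening: 0.0458
grip_force: 41.6
t: 7.2
tool_pos: [0.4706, 0.1369, 0.1193]
tool_rot: [-2.491, -1.912, 0.006]
contact_force: [1.0, -0.4, -0.5]
opening: 0.0458
grip_force: 41.5
t: 7.45
tool_pos: [0.473, 0.138, 0.123]
tool_rot: [2.49, 1.913, 0.004]
contact_force: [-0.1, -0.4, -1.3]
opening: 0.046
grip_force: 41.5
```

View pics/s3.png

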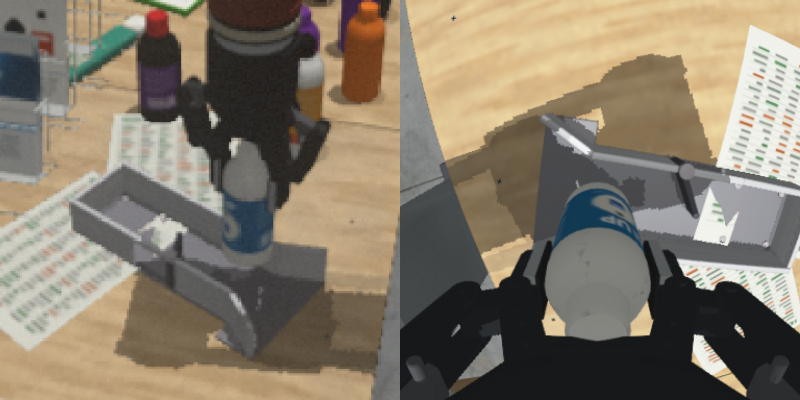

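The bottle hangs above the lane mouth. The gate is visible in the wrist half, with the hinge at (687,170) and the tip at (697,214). I'll check these against the fit.

Run:
```python
from h import *
np.set_printoptions(precision=4,suppress=True)
c,s=np.cos(-.4127),np.sin(-.4127);R=np.array([[c,-s],[s,c]])
for n,p,z in(('kink(-84,37)',(592,152),.044),('hinge(-12,37)',(687,170),.044),('tip(11,-2)',(697,214),.033)):
  w=onz('wrist',((p[0]-400)*.96+64,p[1]*.96),z)[:2];print(n,w,1000*R.T@(w-[.5407,.1074]))
o=ctrl.get_obs();print(1000*R.T@(o['tool_pos'][:2]-np.array([.5407,.1074])))
for q,z in(('lane_entry',.004),('lane_pocket',.004),('lane',0)):
 for r in ctrl.landmark_of('wrist',q)[:1]: print(q,r['score'],1000*R.T@(onz('wrist',r['position'],z)[:2]-[.5407,.1074]))
```

```text
kink(-84,37) [0.4797 0.1785] [-84.4105  40.6097]
hinge(-12,37) [0.545  0.1479] [-12.294   38.8542]
tip(11,-2) [0.5497 0.1061] [8.7419 2.4556]
[-74.7049   0.8218]
lane_entry 0.85 [-77.1567  -0.4694]
lane_pocket 0.72 [62.8849  0.1974]
lane 0.65 [-2.0157  1.3315]
```

The fit holds within 3 mm, so I'll descend.

```bash
python3 -m handwheel '[[[0,0,2],[0,0,0]],[[0,0,4],[0,0,0]],[[0,0,5],[0,0,0]],[[0,0,5.4],[0,0,0]],[[0,0,5.4],[0,0,0]]]'; python3 -m handwheel '[[[0,0,0],[0,0,0]],[[0,0,0.1],[0,0,0]],[[0,0,0.1],[0,0,0]]]'
```

```text
t: 8.32
tool_pos: [0.4724, 0.1382, 0.068]
tool_rot: [2.49, 1.914, 0.002]
contact_force: [0.5, -0.1, -1.0]
opening: 0.0458
grip_force: 41.5
t: 8.7
tool_pos: [0.4724, 0.1383, 0.0675]
tool_rot: [2.49, 1.914, 0.002]
contact_force: [-1.6, 0.7, 6.3]
opening: 0.0459
grip_force: 42.2
```

```bash
python3 -m handwheel '[[[-0.15,1,-0.1],[0,0,0]],[[-0.3,2,-0.1],[0,0,0]],[[-0.45,3,-0.1],[0,0,0]],[[-0.6,4,-0.1],[0,0,0]],[[-0.75,4.8,-0.1],[0,0,0]]]'; python3 -m handwheel '[[[-0.15,0.9,0],[0,0,0]],[[-0.3,1.8,0],[0,0,0]],[[-0.43,2.7,0],[0,0,0]],[[-0.56,3.6,0],[0,0,0]],[[-0.7,4.5,0],[0,0,0]]]'
```

```text
t: 9.32
tool_pos: [0.5169, 0.1184, 0.0676]
tool_rot: [-2.49, -1.914, 0.0]
contact_force: [-4.5, 1.4, 6.6]
opening: 0.0453
grip_force: 42.2
t: 9.95
tool_pos: [0.5565, 0.1005, 0.0677]
tool_rot: [-2.487, -1.912, 0.007]
contact_force: [-10.5, 2.3, 11.6]
opening: 0.0458
grip_force: 42.9
```

```bash
python3 -m handwheel '[[[-0.15,0.9,-0.1],[0,0,0]],[[-0.3,1.9,-0.1],[0,0,0]],[[-0.45,2.9,-0.1],[0,0,0]],[[-0.6,3.9,-0.1],[0,0,0]],[[-0.75,4.9,-0.1],[0,0,0]]]'; python3 -m handwheel '[[[0,0,0],[0,0,0]],[[0,0,0],[0,0,0]],[[0,0,0],[0,0,0]]]'
python3 - <<'E'
from h import *
c,s=np.cos(-.4127),np.sin(-.4127);R=np.array([[c,-s],[s,c]])
print(1000*R.T@(ctrl.get_obs()['tool_pos'][:2]-np.array([.5407,.1074])))
b=ctrl.get_image('side');a=ctrl.get_image('wrist')
A=cv2.resize(b[150:330,150:330],(400,400),interpolation=3)
cv2.imwrite('pics/s4.png',np.hstack([A,cv2.resize(a[:, 64:448],(400,400))]))
E
```

```text
t: 10.58
tool_pos: [0.6042, 0.0801, 0.0681]
tool_rot: [2.491, 1.914, 0.001]
contact_force: [-0.5, -0.5, -1.4]
opening: 0.046
grip_force: 41.5
t: 10.95
tool_pos: [0.603, 0.0805, 0.0682]
tool_rot: [-2.49, -1.915, 0.0]
contact_force: [1.0, -0.4, -0.6]
opening: 0.0457
grip_force: 41.5
[67.85420638  0.36974767]
```

View pics/s4.png

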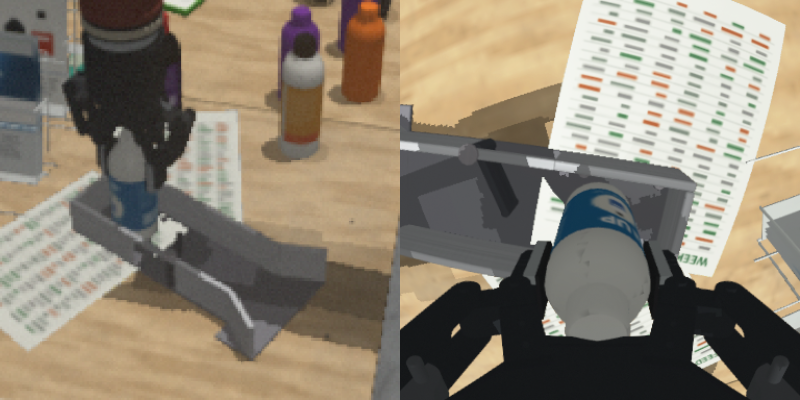

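The bottle is in the pocket at lane x≈68 mm, and the gate has snapped back to its slant at (495,175) behind it. I'll lower 0.6 mm, release, and rise.

```bash
python3 -m handwheel '[[[0,0,0.06],[0,0,0]],[[0,0,0.06],[0,0,0]]]'; python3 -m handwheel '[[[0,0,0.06],[0,0,0]],[[0,0,0],[0,0,0]],[[0,0,0],[0,0,0]],[[0,0,0],[0,0,0]],[[0,0,0],[0,0,0]]]' -1;  python3 -m handwheel '[[[0,0,0],[0,0,0]],[[0,0,-2],[0,0,0]],[[0,0,-4],[0,0,0]],[[0,0,-6],[0,0,0]],[[0,0,-8],[0,0,0]]]'; python3 -m handwheel '[[[0,0,-4],[0,0,0]],[[-6,0,-8],[0,0,0]],[[-10,0,-8],[0,0,0]],[[-10,0,-8],[0,0,0]],[[-10,0,-8],[0,0,0]]]'
python3 - <<'E'
from h import *
b=ctrl.get_image('side');a=ctrl.get_image('wrist')
A=cv2.resize(b[150:330,150:330],(400,400),interpolation=3)
cv2.imwrite('pics/s5.png',np.hstack([A,cv2.resize(a[:, 64:448],(400,400))]))
c,s=np.cos(-.4127),np.sin(-.4127);R=np.array([[c,-s],[s,c]])
for cam in('side','wrist'):
 for r in ctrl.landmark_of(cam,'short_bottle_center'): print(cam,r['score'],1000*R.T@(onz(cam,r['position'],.0665)[:2]-[.5407,.1074]))
E
```

```text
t: 11.3
tool_pos: [0.6033, 0.0804, 0.0677]
tool_rot: [-2.491, -1.915, 0.0]
contact_force: [0.4, -0.2, -1.2]
opening: 0.0459
grip_force: 41.5
t: 11.92
tool_pos: [0.6034, 0.0803, 0.0677]
tool_rot: [2.491, 1.915, 0.0]
contact_force: [-0.1, 0.4, -0.2]
opening: 0.0855
grip_force: 0.0
t: 12.55
tool_pos: [0.6038, 0.0803, 0.1501]
tool_rot: [2.49, 1.914, 0.002]
contact_force: [0.5, -0.5, -0.4]
opening: 0.0853
grip_force: 0.0
t: 13.18
tool_pos: [0.5776, -0.0161, 0.2281]
tool_rot: [-2.491, -1.914, -0.001]
contact_force: [-0.2, 1.4, -0.4]
opening: 0.0853
grip_force: 0.0
side 0.81 [69.61072361  8.33826594]
side 0.81 [  72.56730513 -432.30928881]
side 0.7 [   9.99339212 -346.00935616]
side 0.59 [  78.08804144 -307.10741184]
wrist 0.95 [  70.64571125 -291.50655379]
wrist 0.7 [  16.11556138 -344.21424045]
```

View pics/s5.png

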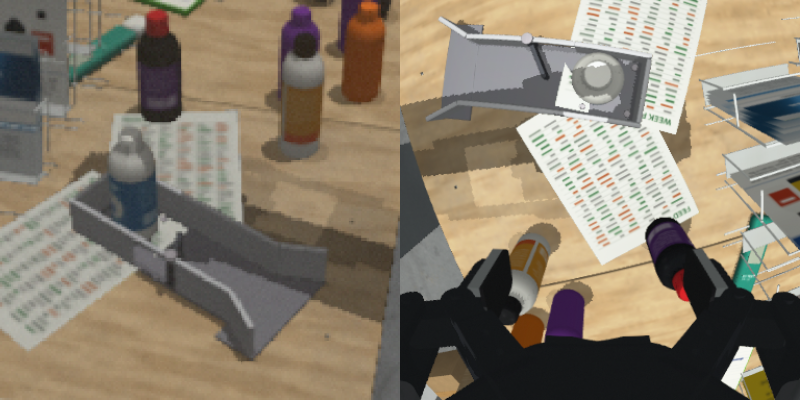

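The bottle stands upright in the pocket (wrist half, (597,75)), the gate slants shut at (538,58), and the gripper is clear, well above the other bottles. I'm handing it in.

```bash
python3 -m handwheel '[[[0,0,0],[0,0,0]],[[0,0,0],[0,0,0]],[[0,0,0],[0,0,0]],[[0,0,0],[0,0,0]]]' && python3 -c "from station import ctrl;print(ctrl.finish_job())"
```

```text
t: 13.88
tool_pos: [0.5777, -0.0163, 0.2277]
tool_rot: [-2.491, -1.915, 0.0]
contact_force: [-0.4, 0.1, -1.0]
opening: 0.0853
grip_force: 0.0
the job is handed in; nothing more can be done
None
```

I handed the job in at about 14 s: the short bottle stands upright in the lane pocket behind the shut gate and is released, and I left the other two bottles alone; the hand-in call returned no verdict.

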